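Clear the pastry board and set its end stop for the pasta sheets

ROBOT

A 6-joint arm with a two-finger parallel gripper is mounted at the origin on the work surface. World frame = base frame: x ahead of the robot, y to its left, z up, the work surface at z = 0. Lengths are in m, angles in rad, forces in N, time in s.
With the tool pointing down it reaches from about 0.375 to 0.9 m from the base axis. Payload 3.1 kg.
Tool frame: the origin (TCP) lies midway between the tips of the shut fingers; the grasp point (between the pads) lies 19 mm behind it; z points along the fingers, y is the line along which they close (so a half turn about z gives the same grasp; the last joint's range is limited). The gripper opens to 87 mm and grips with 3 to 60 N. Pads are 19 mm wide; open, the fingers measure 117 mm over their backs; the gripper's body (75 mm by 190 mm) begins 51 mm behind the grasp point.
Start: joints at [-1.425, 0.527, 1.433, -0, 1.181, -0.178], TCP at [0.199, -0.592, 0.223] pointing down, gripper open.
Joint ranges: [-3.08, 3.08], [-0.75, 2.2], [0.22, 2.44], [-1.43, 4.57], [0, 2.65], [-2.85, 2.85]. Speed limits (rad/s): [2.79, 2.79, 3.14, 3.14, 3.14, 3.14].

INTERFACE

Orientations are given as a unit quaternion [x, y, z, w].
In Python, from rig import robot gives the robot as it stands.
- The arm moves only by the shell command python3 -m jog 'ROWS' [FORCE]. ROWS is a JSON object of lists of equal length, an entry for each row: "dp": the shift along the tool's x, y, z in mm, a list of three; "delta_rot": the turn, a rotation vector about the tool's x, y, z in rad, a list of three; "gripper": the opening, from -1 (shut) to 1 (fully open). A call has 1 to 12 rows; each row is the pose to reach, as a shift and turn from the pose commanded when the call began, along the tool's axes at that moment; what a row does not reach only later rows make up. A row lasts 1/10 s, in which the tool goes at most 50 mm and 8.59 degrees, less where a joint would pass 70% of its speed; a pose out of reach is approached as far as the arm can. A call with a gripper value outside its range is refused whole. The fingers move at their own pace and stop on an object; FORCE is the grip in N (left out, the last holds). Time passes only in rows, so rows that repeat a pose let the fingers close. It gives the time, the measured TCP pose, the force, the opening and the grip force at its end, in the units of the state.
- robot.get_obs(): the state, without advancing time (a new reading comes with each control period).
- robot.camera(name): name is "scene" or "side" or "wrist"; returns the picture (420x560x3 uint8, red, green, blue); there is no depth.
- robot.camera_model(name): a dict with "fx", "fy", "cx", "cy" (pixels), "xyz" and "orientation" of the camera in the world; the wrist camera has in their place "T_tool_cam" (4x4, takes a point from camera to tool coordinates, whose origin is the TCP and whose axes are the flange's). Camera axes: x right, y down, z forward; pixel columns grow to the right and rows downward; lengths in m; the calibration is good to about 2 mm. A picture is of the moment at which its call begins: read the wrist's pose just before it. camera_model takes no time and is no camera call.
- robot.hand_in(): hands the job in; it is judged then, once.
Trained networks look in the newest picture that a camera, given by its name, has taken for a name from the list of things; names that differ only in an ending like _2 or _b are one class to them, and where a whole thing is asked for, a point or a joint stands for the part that bears it (a point fixed in the world has none). Each returns a list of dicts, best first, with "score" (0 to 1); they miss things now and then, are a little off and sometimes report something else, mostly with a low value. They report only what shows in the picture. A call takes as long as a camera call.
- robot.search_frame(name, camera): "rect" ([left, top, right, bottom] in pixels, round what is visible of it).
The state is a dict: "time": time; "q": joint angles; "joint_velocities": joint speeds; "joint_torque": joint torques, N m; "position": TCP position; "tool_rot": TCP orientation; "ft_force": force on the tool from outside, world axes, zero at the start; "moment": the same for the moment, N m; "grip_width": finger opening in m; "grip_force": force on a finger pad.
Only numpy, scipy, OpenCV 4.12 (cv2) and the standard library are available. Lean on these libraries where they do the work, as an engineer would, in place of code of your own. Each camera call takes 0.05 s, during which the arm holds its last target. There are 200 camera calls.

TASK

A storage jar and the steel straightedge were left on the marble pastry board. First stand that jar gently, always upright, on the cork mat in the free bay of the jar rack, leaving the other jar where it is; then lay the straightedge flat on the tray, flush and roughly centred (not projecting past the ends) against the long side of the board that faces away from the pasta roller, as an end stop for the sheets. Leave the bowl and the rolling pin where they are.

Things in the scene. Friction and masses are not known exactly. Their poses are not given: they have to be found in the camera images.
- board: White marble pastry board, fixed, 240 (x) by 200 (y) by 16 mm thick, on the tray. Origin: centre of its underside, x along its 240 mm sides. Its two long sides, 100 mm from the origin along its +y and -y, face the robot's left and right; its yaw is within 0.3 rad of zero.
- ruler: Straightedge: steel strip 180 (x) by 50 (y) by 8 mm with a dark wooden rib on top as a grip, 110 long (x), 18 wide (y), from 8 to 50 mm above the underside, centred. 0.3 kg. Origin: centre of the underside, x along its length. Starts lying across the board, on its near or its far half.
- jar_white: Sealed glass jar of pale semolina with a white lid, 64 mm diameter, 130 mm tall; the lid is 60 mm in diameter, from 100 to 130 mm. About 0.4 kg. Origin: centre of the underside, z up. Starts on the board or in the rack.
- jar_red: Sealed glass jar of brown beans with a red lid, same size and weight as the white-lidded one. Origin: centre of the underside, z up. It starts in the rack when the other is on the board, and the other way round.
- rack: Low wooden jar rack, fixed, 260 (x) by 140 (y) mm, with two bays side by side along its x (centres 60 mm either side of the origin, each about 116 by 122 mm inside). Bay floor 16 mm above the tray, walls up to 34 mm. Origin: centre of the underside. It stands on the robot's left or right, across from the pasta roller; one bay holds a jar, the other the cork mat.
- coaster: Round cork mat, fixed, 110 mm diameter, 3 mm thick, lying in the rack's free bay. Origin: centre of its underside, 16 mm above the tray.
- roller: Steel clamp-on pasta roller on a beech block, fixed, about 330 (x, with crank) by 130 (y) mm, up to 190 mm high. Origin: centre of the block's underside. It stands on the left or right of the board. Leave it alone.
- bowl: Stainless mixing bowl, 170 mm diameter, 80 mm high, loose, at the far side. Origin: centre of the underside.
- pin: Green plastic rolling pin, 330 mm long, 44 mm diameter, lying along y in a wooden rest at the far side. Origin: lowest point of its middle.

How it is judged:
On the way, in this order (a step that is already met when the one before it is completed fails the run):
1. the jar from the board stands, released, on the cork mat in the free bay (((horizontal distance between jar_white and coaster below 0.035 m and z of jar_white in the frame of coaster below 0.006 m and angle between each of jar_white, jar_red's own z axis and vertical below 0.06 rad and linear speed of jar_white below 0.02 m/s and distance of jar_red from where it was at the start of the episode below 0.02 m) or (horizontal distance between jar_red and coaster below 0.035 m and z of jar_red in the frame of coaster below 0.006 m and angle between each of jar_red, jar_white's own z axis and vertical below 0.06 rad and linear speed of jar_red below 0.02 m/s and distance of jar_white from where it was at the start of the episode below 0.02 m)) and contact force between the fingers and jar_white below 0.1 N and contact force between the fingers and jar_red below 0.1 N), for 0.2 s.
2. the straightedge lies flush against the long side of the board away from the roller, released (((world y of roller above 0 m and y of ruler in the frame of board between -0.128 and -0.122 m) or (world y of roller below 0 m and y of ruler in the frame of board between 0.122 and 0.128 m)) and angle between the x axis of ruler and the x axis of board, either way round below 0.03 rad and x of ruler in the frame of board between -0.03 and 0.03 m and height (world z) of ruler below 0.004 m and angle between ruler's own z axis and vertical below 0.05 rad and linear speed of ruler below 0.02 m/s and contact force between the fingers and ruler below 0.1 N), for 0.2 s.
At the end, for the whole second after the job is handed in: Jar from the board upright at rest on the mat (within 35 mm of its centre); other jar upright within 20 mm of its start; straightedge flat on the tray along the board's long side away from the roller: gap under 3 mm, parallel to 0.03 rad, middles within 30 mm (((horizontal distance between jar_white and coaster below 0.035 m and z of jar_white in the frame of coaster below 0.006 m and angle between each of jar_white, jar_red's own z axis and vertical below 0.06 rad and linear speed of jar_white below 0.02 m/s and distance of jar_red from where it was at the start of the episode below 0.02 m) or (horizontal distance between jar_red and coaster below 0.035 m and z of jar_red in the frame of coaster below 0.006 m and angle between each of jar_red, jar_white's own z axis and vertical below 0.06 rad and linear speed of jar_red below 0.02 m/s and distance of jar_white from where it was at the start of the episode below 0.02 m)) and ((world y of roller above 0 m and y of ruler in the frame of board between -0.128 and -0.122 m) or (world y of roller below 0 m and y of ruler in the frame of board between 0.122 and 0.128 m)) and angle between the x axis of ruler and the x axis of board, either way round below 0.03 rad and x of ruler in the frame of board between -0.03 and 0.03 m and height (world z) of ruler below 0.004 m and angle between ruler's own z axis and vertical below 0.05 rad and linear speed of ruler below 0.02 m/s); the robot touches nothing.
It fails at once if a jar is tipped by more than about 30 degrees (angle between any of jar_white, jar_red's own z axis and vertical above 0.5 rad).
It fails at once if a jar is let go more than about 12 mm above the mat (dropped) ((horizontal distance between jar_white and coaster below 0.08 m and z of jar_white in the frame of coaster above 0.015 m and contact force between the fingers and jar_white below 0.1 N) or (horizontal distance between jar_red and coaster below 0.08 m and z of jar_red in the frame of coaster above 0.015 m and contact force between the fingers and jar_red below 0.1 N)).
It fails at once if the bowl or rolling pin is moved by more than 30 mm (distance of any of bowl, pin from where it was at the start of the episode above 0.03 m).
It also fails if it takes over 58 s, if anything falls off the work surface, if the arm or the gripper's body presses on something with over 40 N, if the wrist force passes 120 N, or if a joint passes its speed limit or range.

## Working session

There is one attempt and no reset: what is moved stays moved. The work goes in short steps, Python scripts to look and compute and a shell command to move; the robot and the scene stay as the last step left them, time stands still between calls to the robot, and variables do not carry over. Pictures are saved under pics/ and viewed, at most 10 in all, crops included, and the job is handed in when it is done.

```bash
mkdir -p pics; ls
python3 - <<'E'
from rig import robot
import cv2,json
for n in ("scene","side"):
    im=robot.camera(n); cv2.imwrite(f"pics/{n}0.png",im[:,:,::-1])
    m=robot.camera_model(n); print(n,m)
    for o in ("board","ruler","jar_white","jar_red","rack","coaster","roller","bowl","pin"):
        print(o,[(round(d["score"],2),[round(v) for v in d["rect"]]) for d in robot.search_frame(o,n)[:2]])
print(robot.camera_model("wrist")); print(robot.get_obs())
E
```

```text
pics
scene {'fx': 382.94878529938956, 'fy': 382.94878529938956, 'cx': 284.90904044996597, 'cy': 203.81353472520632, 'xyz': array([1.20904599, 0.06993981, 0.7919552 ]), 'orientation': array([ 0.61351503,  0.71578754, -0.24881342, -0.22212472])}
board [(0.96, [233, 163, 319, 240])]
ruler [(0.76, [232, 199, 306, 231])]
jar_white [(0.75, [422, 142, 464, 191])]
jar_red [(0.57, [267, 138, 288, 191])]
rack [(0.6, [403, 156, 469, 250])]
coaster [(0.92, [413, 198, 458, 232]), (0.33, [403, 155, 464, 249])]
roller [(0.71, [110, 106, 195, 208])]
bowl [(0.72, [152, 207, 228, 274]), (0.38, [422, 143, 464, 192])]
pin [(0.95, [252, 257, 397, 301]), (0.58, [109, 105, 197, 207])]
side {'fx': 532.0987367712022, 'fy': 532.0987367712022, 'cx': 278.8916145650722, 'cy': 210.25125395392823, 'xyz': array([-0.44417318,  0.46587701,  1.13527058]), 'orientation': array([-0.48669292,  0.77705661, -0.33262768,  0.22061697])}
board [(0.84, [246, 209, 322, 268])]
ruler [(0.91, [257, 195, 305, 225]), (0.46, [147, 266, 184, 318])]
jar_white [(0.59, [146, 266, 184, 320])]
jar_red [(0.62, [293, 196, 315, 249])]
rack [(
[... 665 characters left out ...]
time': 1.0, 'q': array([-1.42552598e+00,  5.27467807e-01,  1.43270141e+00, -4.88567814e-06,
        1.18137963e+00, -1.78511493e-01]), 'joint_velocities': array([ 0.00191437,  0.00079999,  0.00017137, -0.00021941,  0.00047339,
       -0.00094289]), 'joint_torque': array([ 5.00447259e-04, -4.40016425e+01, -1.76989228e+01,  6.34912192e-02,
        5.03694930e-02, -4.48958971e-06]), 'position': array([ 0.1988638 , -0.59250169,  0.22256775]), 'tool_rot': array([ 9.86924111e-01,  1.61185606e-01, -2.62366137e-06,  2.18614674e-05]), 'ft_force': array([1.24843932, 0.31018711, 0.37816362]), 'moment': array([-0.01668362, -0.02696563, -0.04864214]), 'grip_force': 0.0, 'grip_width': 0.08725650363949768}
```

Run:
```python
import cv2
a=cv2.imread("pics/scene0.png")[125:285,215:485]; cv2.imwrite("pics/sc.png",cv2.resize(a,None,fx=2.9,fy=2.9,interpolation=cv2.INTER_CUBIC))
a=cv2.imread("pics/side0.png")[140:350,120:400]; cv2.imwrite("pics/sd.png",cv2.resize(a,None,fx=2.8,fy=2.8,interpolation=cv2.INTER_CUBIC))
```

```text
(no output)
```

View pics/sc.png

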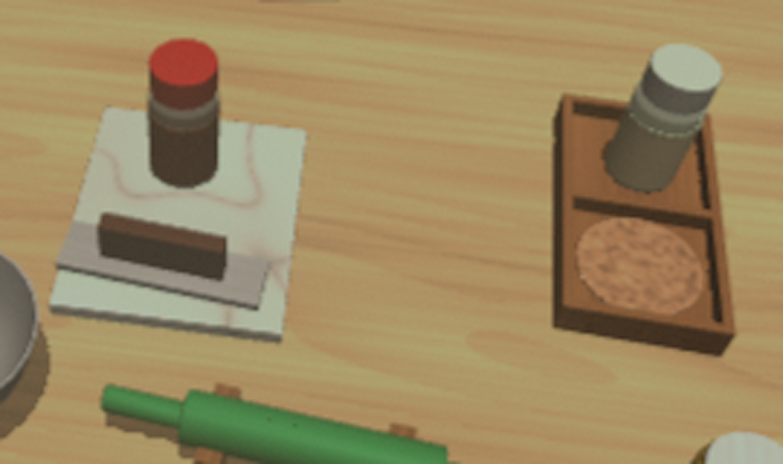

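View pics/sd.png

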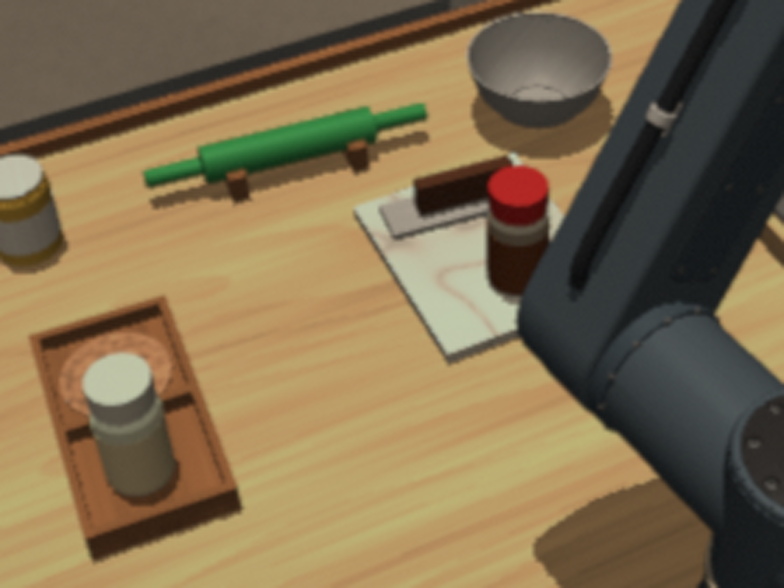

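```bash
cat > h.py <<'E'
import numpy as np
from rig import robot
from scipy.spatial.transform import Rotation as R
def ray(cam,uv,obs=None):
    m=robot.camera_model(cam)
    d=np.array([(uv[0]-m["cx"])/m["fx"],(uv[1]-m["cy"])/m["fy"],1.])
    if cam=="wrist":
        T=np.eye(4);T[:3,:3]=R.from_quat(obs["tool_rot"]).as_matrix();T[:3,3]=obs["position"];T=T@m["T_tool_cam"]
        return T[:3,3],T[:3,:3]@d
    return m["xyz"],R.from_quat(m["orientation"]).as_matrix()@d
def at(cam,uv,z,obs=None):
    o,d=ray(cam,uv,obs); return (o+d*(z-o[2])/d[2])[:2]
def proj(cam,P,obs):
    m=robot.camera_model(cam)
    T=np.eye(4);T[:3,:3]=R.from_quat(obs["tool_rot"]).as_matrix();T[:3,3]=obs["position"];T=T@m["T_tool_cam"]
    p=T[:3,:3].T@(np.array(P)-T[:3,3]); return m["fx"]*p[0]/p[2]+m["cx"],m["fy"]*p[1]/p[2]+m["cy"]
E
python3 - <<'E'
from h import *
np.set_printoptions(precision=4,suppress=True)
S=lambda n,u,v,z:print(n,at("scene",(215+u/2.9,125+v/2.9),z))
D=lambda n,u,v,z:print(n,at("side",(120+u/2.8,140+v/2.8),z))
for n,u,v,z in [("bA",105,107,.016),("bB",305,128,.016),("bC",280,331,.016),("bD",52,304,.016),("lid",183,62,.146),("rA",75,225,.024),("rB",58,263,.024),("rC",258,300,.024),("rD",272,268,.024),("ribL",102,215,.066),("ribR",226,238,.066),("coast",641,265,.019),("whitelid",685,70,.146)]: S(n,u,v,z)
print()
for n,u,v,z in [("bB",450,355,.016),("bC",355,213,.016),("lid",519,190,.146),("rC",380,202,.024),("rD",397,235,.024),("ribtopR",415,180,.066),("coast",115,375,.019),("whitelid",119,378,.146)]: D(n,u,v,z)
E
```

```text
bA [ 0.4501 -0.1314]
bB [0.447  0.0659]
bC [0.6858 0.0667]
bD [ 0.6889 -0.1278]
lid [ 0.5136 -0.0432]
rA [ 0.6074 -0.1255]
rB [ 0.6512 -0.1307]
rC [0.6629 0.045 ]
rD [0.6273 0.053 ]
ribL [ 0.626  -0.0947]
ribR [0.634  0.0125]
coast [0.569  0.3727]
whitelid [0.454  0.3806]

bB [0.441  0.0636]
bC [0.6712 0.0685]
lid [ 0.5    -0.0418]
rC [0.6671 0.0401]
rD [0.6118 0.0444]
ribtopR [0.6399 0.009 ]
coast [0.5611 0.3699]
whitelid [0.4419 0.3787]
```

The scene picture shows the red jar standing on the board (crop lid at 183,62), with the straightedge lying across the far half (about 165,262). The white jar is in the near bay of the rack on the robot's left, and the cork mat is in the far bay (641,265). The side picture agrees, with the red lid at 519,190 and the mat at 115,375.

The roller is on the right, so the straightedge goes on the board's +y side. Next I raise the arm, square it up and take a wrist view.

```bash
python3 -m jog '{"dp":[[0,0,-50],[0,0,-100],[0,0,-150],[0,0,-177],[0,0,-177]],"delta_rot":[[0,0,0.12],[0,0,0.24],[0,0,0.324],[0,0,0.324],[0,0,0.324]],"gripper":[1,1,1,1,1]}'
python3 -m jog '{"dp":[[25,-35,0],[50,-70,0],[80,-112,0],[110,-154,0],[140,-196,0],[170,-238,0],[200,-280,0],[230,-322,0],[260,-364,0],[290,-406,0],[320,-448,0],[350,-490,0]],"delta_rot":[[0,0,0],[0,0,0],[0,0,0],[0,0,0],[0,0,0],[0,0,0],[0,0,0],[0,0,0],[0,0,0],[0,0,0],[0,0,0],[0,0,0]],"gripper":[1,1,1,1,1,1,1,1,1,1,1,1]}'
python3 -m jog '{"dp":[[25,-35,0],[51,-72,0],[51,-72,0],[51,-72,0],[51,-72,0]],"delta_rot":[[0,0,0],[0,0,0],[0,0,0],[0,0,0],[0,0,0]],"gripper":[1,1,1,1,1]}'
python3 - <<'E'
from h import *
import cv2
o=robot.get_obs(); im=robot.camera("wrist"); cv2.imwrite("pics/w1.png",im[:,:,::-1])
cv2.imwrite("pics/w1b.png",cv2.resize(im[:,:,::-1],None,fx=1.42,fy=1.42,interpolation=cv2.INTER_CUBIC))
print(o["time"],o["position"],o["tool_rot"])
E
```

```text
time: 1.5
position: [0.1993, -0.5947, 0.4057]
tool_rot: [1.0, -0.0, 0.001, 0.006]
ft_force: [-0.2, 0.1, -0.2]
grip_width: 0.0867
grip_force: 0.0
time: 2.7
position: [0.5398, -0.1136, 0.3982]
tool_rot: [1.0, -0.0, -0.001, -0.0]
ft_force: [0.2, -1.8, 0.5]
grip_width: 0.0868
grip_force: 0.0
time: 3.2
position: [0.5898, -0.0444, 0.3986]
tool_rot: [1.0, -0.0, -0.001, 0.0]
ft_force: [0.7, 0.5, -0.4]
grip_width: 0.0873
grip_force: 0.0
3.2 [ 0.5897635  -0.0443585   0.39859697] [ 9.99999262e-01 -4.75595366e-04 -1.11782270e-03  2.86242484e-05]
```

View pics/w1b.png

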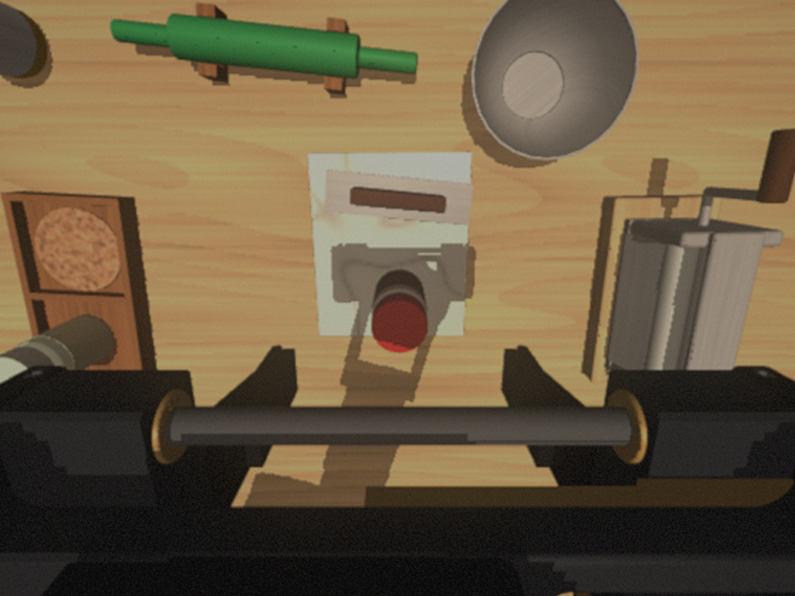

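The wrist picture shows the board with corners (309,154), (471,152), (463,335) and (319,335). The red lid is at about (400,323), the rib of the straightedge at (397,200) and the cork mat at (77,249). The roller is on the right.

Run:
```python
from h import *
import cv2
np.set_printoptions(precision=4,suppress=True)
class O(dict):pass
o={"position":np.array([.5897635,-.0443585,.398597]),"tool_rot":np.array([.99999926,-4.756e-4,-1.1178e-3,2.86e-5])}
im=cv2.imread("pics/w1.png").astype(int)
b,g,r=im[...,0],im[...,1],im[...,2]
red=((r>90)&(r>2.2*g)&(r>2.2*b)).astype(np.uint8)
n,_,st,c=cv2.connectedComponentsWithStats(red); k=1+st[1:,4].argmax(); print("red",st[k],c[k])
for n,u,v,z in [("bFL",309,154,.016),("bFR",471,152,.016),("bNR",463,335,.016),("bNL",319,335,.016),("lid",400,324,.146),("rFL",327,170,.024),("rFR",470,187,.024),("rNR",469,224,.024),("ribFL",351,187,.066),("ribFR",446,195,.066),("ribNR",445,213,.066),("ribNL",351,207,.066),("coast",78,249,.019),("coL",35,245,.019),("coR",120,252,.019)]:
    print(n,at("wrist",(u/1.42,v/1.42),z,o))
```

```text
red [263 212  37  36 772] [281.4262 231.0272]
bFL [0.6852 0.0647]
bFR [ 0.6874 -0.1323]
bNR [ 0.4481 -0.1331]
bNL [0.4482 0.066 ]
lid [ 0.5137 -0.0457]
rFL [0.6667 0.0425]
rFR [ 0.6466 -0.1318]
rNR [ 0.6016 -0.1327]
ribFL [0.6486 0.0095]
ribFR [ 0.6398 -0.0981]
ribNR [ 0.6196 -0.0976]
ribNL [0.6264 0.0102]
coast [0.5692 0.3698]
coL [0.5744 0.424 ]
coR [0.5652 0.3163]
```

```bash
python3 -m jog '{"dp":[[-40,0,20],[-78,0,50],[-78,0,90],[-78,0,130],[-78,0,170],[-78,0,205],[-78,0,235],[-78,0,260],[-78,0,275],[-78,0,281],[-78,0,281]],"delta_rot":[[0,0,0],[0,0,0],[0,0,0],[0,0,0],[0,0,0],[0,0,0],[0,0,0],[0,0,0],[0,0,0],[0,0,0],[0,0,0]],"gripper":[1,1,1,1,1,1,1,1,1,1,1]}'
python3 -m jog '{"dp":[[0,0,0],[0,0,0],[0,0,0],[0,0,0],[0,0,0],[0,0,0],[0,0,0],[0,0,0]],"delta_rot":[[0,0,0],[0,0,0],[0,0,0],[0,0,0],[0,0,0],[0,0,0],[0,0,0],[0,0,0]],"gripper":[-1,-1,-1,-1,-1,-1,-1,-1]}' 30
```

```text
time: 4.35
position: [0.512, -0.0446, 0.1182]
tool_rot: [1.0, -0.001, -0.001, -0.0]
ft_force: [-0.1, 0.8, 0.6]
grip_width: 0.087
grip_force: 0.0
time: 5.15
position: [0.513, -0.0439, 0.1191]
tool_rot: [1.0, -0.0, 0.0, 0.0]
ft_force: [-0.5, -0.6, 6.0]
grip_width: 0.0594
grip_force: 30.0
```

```bash
python3 -m jog '{"dp":[[0,0,-5],[0,0,-15],[0,0,-30],[0,0,-50],[0,0,-70],[0,0,-80],[0,0,-80]],"delta_rot":[[0,0,0],[0,0,0],[0,0,0],[0,0,0],[0,0,0],[0,0,0],[0,0,0]],"gripper":[-1,-1,-1,-1,-1,-1,-1]}'
python3 -m jog '{"dp":[[3,-15,0],[6,-40,0],[10,-70,0],[14,-100,0],[18,-130,0],[22,-160,0],[27,-195,0],[32,-230,0],[36,-260,0],[40,-290,0],[44,-320,0],[48,-345,0]],"delta_rot":[[0,0,0],[0,0,0],[0,0,0],[0,0,0],[0,0,0],[0,0,0],[0,0,0],[0,0,0],[0,0,0],[0,0,0],[0,0,0],[0,0,0]],"gripper":[-1,-1,-1,-1,-1,-1,-1,-1,-1,-1,-1,-1]}'
python3 -m jog '{"dp":[[4,-25,0],[7,-45,0],[9,-60,0],[9,-68,0],[9,-70,0],[9,-70,0],[9,-70,0]],"delta_rot":[[0,0,0],[0,0,0],[0,0,0],[0,0,0],[0,0,0],[0,0,0],[0,0,0]],"gripper":[-1,-1,-1,-1,-1,-1,-1]}'
python3 - <<'E'
from h import *
import cv2
o=robot.get_obs(); print(o["position"],o["tool_rot"],o["ft_force"])
a=robot.camera("scene")[120:260,370:510,::-1];b=robot.camera("side")[180:340,110:250,::-1]
a=cv2.resize(a,(400,400),interpolation=2);b=cv2.resize(b,(400,457),interpolation=2)[:400]
cv2.imwrite("pics/p1.png",cv2.hconcat([a,b]))
E
```

```text
time: 5.85
position: [0.5134, -0.0438, 0.1999]
tool_rot: [1.0, -0.0, 0.001, 0.0]
ft_force: [-0.0, 0.2, -3.7]
grip_width: 0.0596
grip_force: 30.0
time: 7.05
position: [0.5595, 0.3027, 0.1966]
tool_rot: [1.0, 0.0, -0.002, 0.0]
ft_force: [0.1, -0.4, -3.8]
grip_width: 0.0592
grip_force: 30.0
time: 7.75
position: [0.5696, 0.3703, 0.1984]
tool_rot: [1.0, -0.0, -0.0, 0.0]
ft_force: [0.8, 0.2, -4.0]
grip_width: 0.0598
grip_force: 30.0
[0.56959125 0.37029207 0.19843857] [ 9.99999759e-01 -4.95875038e-04 -3.05569335e-04  3.76677168e-04] [ 0.76414307  0.19532955 -4.04711798]
```

View pics/p1.png

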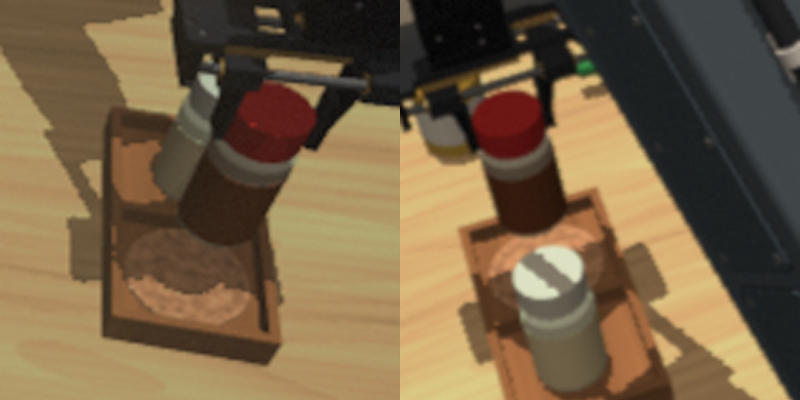

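The picture shows the red jar hanging upright over the mat (scene crop mat at about 190,275), clear of the white jar. I lower it next.

```bash
python3 -m jog '{"dp":[[0,0,15],[0,0,35],[0,0,52],[0,0,63],[0,0,69],[0,0,72],[0,0,73],[0,0,74],[0,0,75],[0,0,76],[0,0,76]],"delta_rot":[[0,0,0],[0,0,0],[0,0,0],[0,0,0],[0,0,0],[0,0,0],[0,0,0],[0,0,0],[0,0,0],[0,0,0],[0,0,0]],"gripper":[-1,-1,-1,-1,-1,-1,-1,-1,-1,-1,-1]}'
```

```text
time: 8.95
position: [0.5697, 0.3713, 0.1227]
tool_rot: [1.0, -0.0, 0.0, -0.0]
ft_force: [0.4, -0.0, -4.1]
grip_width: 0.0593
grip_force: 30.0
```

```bash
python3 -m jog '{"dp":[[0,0,0.5],[0,0,1],[0,0,1.5],[0,0,1.5]],"delta_rot":[[0,0,0],[0,0,0],[0,0,0],[0,0,0]],"gripper":[-1,-1,-1,-1]}'
```

```text
time: 9.35
position: [0.57, 0.3713, 0.1221]
tool_rot: [1.0, -0.0, 0.001, -0.0]
ft_force: [-1.7, -1.3, 3.0]
grip_width: 0.0597
grip_force: 30.0
```

It has made contact: the force went from -4 to +3 N. Release and retreat.

```bash
python3 -m jog '{"dp":[[0,0,0],[0,0,0],[0,0,0],[0,0,0],[0,0,0],[0,0,0],[0,0,-8],[0,0,-25],[0,0,-50],[0,0,-90],[0,0,-130],[0,0,-150]],"delta_rot":[[0,0,0],[0,0,0],[0,0,0],[0,0,0],[0,0,0],[0,0,0],[0,0,0],[0,0,0],[0,0,0],[0,0,0],[0,0,0],[0,0,0]],"gripper":[0.6,1,1,1,1,1,1,1,1,1,1,1]}'
```

```text
time: 10.55
position: [0.5714, 0.3721, 0.2763]
tool_rot: [1.0, -0.0, 0.004, -0.002]
ft_force: [-0.6, 0.7, 0.7]
grip_width: 0.0874
grip_force: 0.0
```

```bash
python3 -m jog '{"dp":[[5,20,0],[10,55,0],[16,95,0],[22,135,0],[28,175,0],[34,215,0],[40,255,0],[46,295,0],[52,330,10],[58,360,20],[63,385,26],[63,392,26]],"delta_rot":[[0,0,-0.13],[0,0,-0.26],[0,0,-0.39],[0,0,-0.52],[0,0,-0.65],[0,0,-0.78],[0,0,-0.91],[0,0,-1.04],[0,0,-1.17],[0,0,-1.3],[0,0,-1.4],[0,0,-1.49]],"gripper":[1,1,1,1,1,1,1,1,1,1,1,1]}'
python3 -m jog '{"dp":[[0,0,0],[0,0,0],[0,0,0]],"delta_rot":[[0,0,0],[0,0,0],[0,0,0]],"gripper":[1,1,1]}'
python3 - <<'E'
from h import *
import cv2,pickle
o=robot.get_obs(); im=robot.camera("wrist"); cv2.imwrite("pics/w2.png",im[:,:,::-1])
pickle.dump({k:o[k] for k in ("position","tool_rot")},open("w2.pkl","wb"))
cv2.imwrite("pics/w2b.png",cv2.resize(im[:,:,::-1],None,fx=1.42,fy=1.42,interpolation=cv2.INTER_CUBIC))
print(o["time"],o["position"],o["tool_rot"])
for c in("scene","side"):
    robot.camera(c)
    for n,z in (("jar_red",0),("jar_white",0)): print(c,n,[(round(d["score"],2),d["rect"]) for d in robot.search_frame(n,c)[:1]])
E
```

```text
time: 11.75
position: [0.6328, -0.0239, 0.2445]
tool_rot: [0.735, 0.678, -0.0, 0.0]
ft_force: [1.0, 0.7, -0.5]
grip_width: 0.0873
grip_force: 0.0
time: 12.05
position: [0.6326, -0.0199, 0.2456]
tool_rot: [0.735, 0.678, 0.0, 0.0]
ft_force: [-0.3, -0.4, -0.0]
grip_width: 0.0867
grip_force: 0.0
12.05 [ 0.63264681 -0.01985497  0.24558041] [7.35257392e-01 6.77787900e-01 3.00781738e-04 1.98511575e-04]
scene jar_red [(0.59, [422.2, 173.3, 465.9, 227.3])]
scene jar_white []
side jar_red [(0.79, [139.1, 231.8, 170.0, 272.9])]
side jar_white [(0.61, [147.7, 265.2, 184.9, 319.8])]
```

View pics/w2b.png

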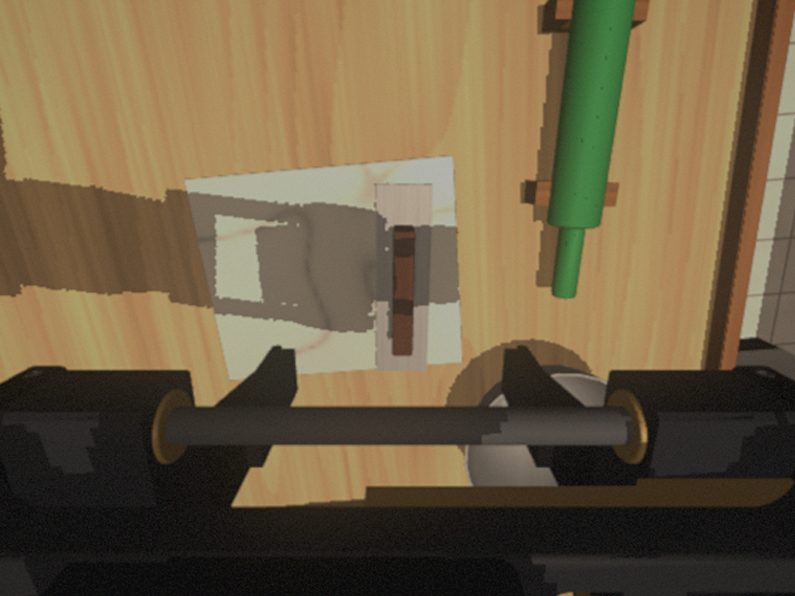

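The straightedge is aligned with the tool: strip corners (376,183), (433,184), (427,371), (376,370), and the rib from (403,227) to (402,355). The board corners are (186,180), (452,157), (462,361) and (232,379).

Run:
```python
from h import *
import cv2,pickle
np.set_printoptions(precision=4,suppress=True)
o=pickle.load(open("w2.pkl","rb")); M=R.from_quat(o["tool_rot"]).as_matrix()
print("toolx",M[:,0])
for n,u,v,z in [("bNL",186,180,.016),("bFL",452,157,.016),("bFR",462,361,.016),("bNR",232,379,.016),("s1",376,183,.024),("s2",433,184,.024),("s3",427,371,.024),("s4",376,370,.024),("rib1",393,227,.066),("rib2",414,227,.066),("rib3",412,355,.066),("rib4",392,355,.066)]:
    p=at("wrist",(u/1.42,v/1.42),z,o); t=M.T@(np.r_[p,z]-o["position"]); print(n,p,t*1000)
g=cv2.cvtColor(cv2.imread("pics/w2.png"),6)
# board edges by line detection in the +y (image top) edge
for l in cv2.createLineSegmentDetector().detect(g)[0][:,0]:
    if np.hypot(l[2]-l[0],l[3]-l[1])>45 and 125<min(l[0],l[2]) and max(l[0],l[2])<330 and max(l[1],l[3])<268:
        a=at("wrist",l[:2],.016,o);b=at("wrist",l[2:],.016,o);print(l,a,b,np.arctan2(*(b-a)[::-1]))
```

```text
toolx [0.0812 0.9967 0.0002]
bNL [0.4496 0.0652] [  69.8585 -189.4776  229.46  ]
bFL [0.6865 0.0655] [ 89.373   46.6237 229.6286]
bFR [ 0.688  -0.1318] [-107.0798   64.0997  229.6068]
bNR [ 0.4517 -0.1327] [-127.2145 -171.3922  229.4385]
s1 [0.6184 0.0492] [ 67.6055 -20.0089 221.5782]
s2 [0.668  0.0443] [ 66.7717  29.8651 221.6129]
s3 [ 0.6516 -0.1359] [-114.2017   28.211   221.5804]
s4 [ 0.6009 -0.1307] [-113.0588  -22.8336  221.5449]
rib1 [0.6309 0.0154] [ 35.      -4.766  179.5832]
rib2 [0.6477 0.0141] [ 35.0005  12.0937 179.595 ]
rib3 [ 0.638  -0.0978] [-77.2397  11.5469 179.5752]
rib4 [ 0.6205 -0.0963] [-77.2286  -6.073  179.5628]
[292.3622 161.8888 289.9117 248.1402] [0.6499 0.0044] [ 0.6378 -0.1181] -1.668950271969774
[241.8728 234.3853 195.345  224.434 ] [ 0.5718 -0.0914] [ 0.509  -0.0713] 2.8320107709196147
[219.3286 140.9418 264.6378 147.5815] [0.5584 0.0388] [0.6155 0.0257] -0.22464799420072662
[133.1064 134.5239 198.3374 142.6748] [0.4501 0.0556] [0.5312 0.0388] -0.2041243537738618
[316.8953 109.6033 129.4315 126.2614] [0.6848 0.0667] [0.4478 0.0659] -3.1382319814166726
[321.5648 163.133  322.754  209.4166] [ 0.6879 -0.0003] [ 0.6869 -0.0639] -1.5859282829103805
[210.6032 262.8036 263.1161 259.2437] [ 0.5213 -0.1318] [ 0.5979 -0.1324] -0.007437661289795672
[303.3095 161.8368 301.5607 210.6585] [0.6642 0.0034] [ 0.6578 -0.0633] -1.6655555606944537
```

```bash
python3 -m jog '{"dp":[[-10,2,30],[-21,3.5,70],[-21,3.5,110],[-21,3.5,145],[-21,3.5,175],[-21,3.5,195],[-21,3.5,204],[-21,3.5,207],[-21,3.5,207]],"delta_rot":[[0,0,0.015],[0,0,0.015],[0,0,0.015],[0,0,0.015],[0,0,0.015],[0,0,0.015],[0,0,0.015],[0,0,0.015],[0,0,0.015]],"gripper":[1,1,1,1,1,1,1,1,1]}'
python3 -m jog '{"dp":[[0,0,0],[0,0,0],[0,0,0],[0,0,0],[0,0,0],[0,0,0],[0,0,0],[0,0,0],[0,0,0],[0,0,0],[0,0,0],[0,0,0]],"delta_rot":[[0,0,0],[0,0,0],[0,0,0],[0,0,0],[0,0,0],[0,0,0],[0,0,0],[0,0,0],[0,0,0],[0,0,0],[0,0,0],[0,0,0]],"gripper":[-0.2,-0.4,-0.6,-0.8,-1,-1,-1,-1,-1,-1,-1,-1]}' 40
```

```text
time: 13.3
position: [0.6349, -0.042, 0.0385]
tool_rot: [0.74, 0.672, 0.0, 0.0]
ft_force: [-0.1, 0.0, -0.1]
grip_width: 0.0866
grip_force: 0.0
time: 14.5
position: [0.6343, -0.0419, 0.038]
tool_rot: [0.74, 0.672, -0.0, -0.0]
ft_force: [-0.7, 0.4, -0.5]
grip_width: 0.018
grip_force: 40.0
```

```bash
python3 -m jog '{"dp":[[0,0,-10],[0,0,-30],[0,0,-60],[0,0,-90],[0,0,-110],[0,0,-110]],"delta_rot":[[0,0,0],[0,0,0],[0,0,0],[0,0,0],[0,0,0],[0,0,0]],"gripper":[-1,-1,-1,-1,-1,-1]}'
python3 -m jog '{"dp":[[10,-6,0],[23,-13,0],[37,-21,0],[50,-29,0],[64,-37,0],[78,-45,0],[91,-52,0],[105,-60,0],[118,-68,0],[130,-75,0],[139,-80,0],[139,-80,0]],"delta_rot":[[0,0,0.13],[0,0,0.26],[0,0,0.39],[0,0,0.52],[0,0,0.65],[0,0,0.78],[0,0,0.91],[0,0,1.04],[0,0,1.17],[0,0,1.3],[0,0,1.4],[0,0,1.4715]],"gripper":[-1,-1,-1,-1,-1,-1,-1,-1,-1,-1,-1,-1]}'
python3 -m jog '{"dp":[[0,0,0],[0,0,0],[0,0,0]],"delta_rot":[[0,0,0],[0,0,0],[0,0,0]],"gripper":[-1,-1,-1]}'
python3 - <<'E'
from h import *
import cv2
o=robot.get_obs(); print(o["position"],o["tool_rot"])
im=robot.camera("wrist")[:,:,::-1]
cv2.imwrite("pics/w3.png",cv2.resize(im,None,fx=1.42,fy=1.42,interpolation=2))
E
```

```text
time: 15.1
position: [0.6366, -0.0424, 0.1518]
tool_rot: [0.74, 0.672, 0.002, 0.003]
ft_force: [0.3, -0.1, -2.6]
grip_width: 0.0177
grip_force: 40.0
time: 16.3
position: [0.5658, 0.1055, 0.1465]
tool_rot: [1.0, 0.001, -0.002, -0.0]
ft_force: [0.6, -0.8, -3.0]
grip_width: 0.0174
grip_force: 40.0
time: 16.6
position: [0.5679, 0.1038, 0.1475]
tool_rot: [1.0, 0.002, -0.001, 0.0]
ft_force: [-0.2, 0.0, -2.4]
grip_width: 0.0179
grip_force: 40.0
[0.56785649 0.10384216 0.14750824] [ 9.99997911e-01  1.98067889e-03 -5.05557186e-04  1.13015523e-05]
```

View pics/w3.png

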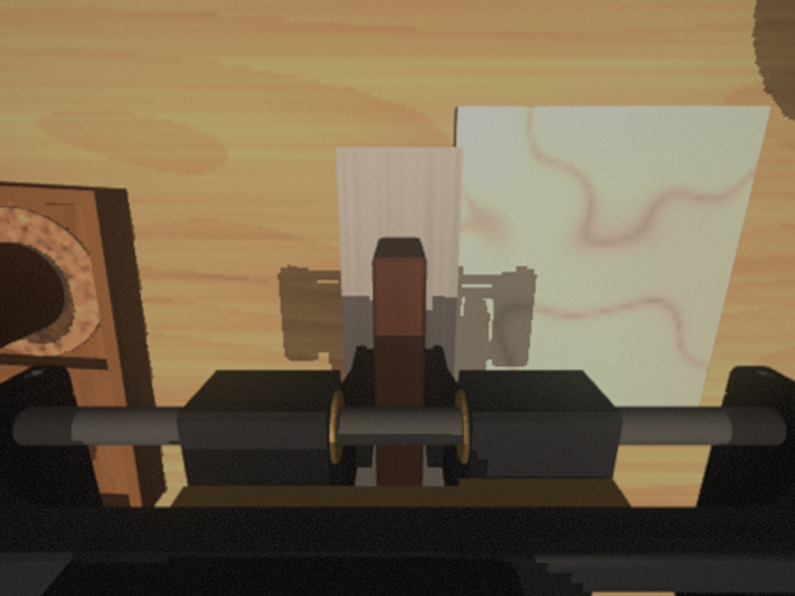

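The straightedge is held level (strip 337–462 px wide) just left of the board's edge (board corner at 458,107 gives y≈0.066, as before). I lower it beside the board next.

```bash
python3 -m jog '{"dp":[[0,0,30],[0,0,65],[0,0,95],[0,0,110],[0,0,117],[0,0,120],[0,0,122],[0,0,123],[0,0,124],[0,0,125],[0,0,125],[0,0,125]],"delta_rot":[[0,0,0],[0,0,0],[0,0,0],[0,0,0],[0,0,0],[0,0,0],[0,0,0],[0,0,0],[0,0,0],[0,0,0],[0,0,0],[0,0,0]],"gripper":[-1,-1,-1,-1,-1,-1,-1,-1,-1,-1,-1,-1]}'
```

```text
time: 17.85
position: [0.5682, 0.1041, 0.0233]
tool_rot: [1.0, 0.002, 0.0, -0.0]
ft_force: [0.2, 0.2, -2.5]
grip_width: 0.018
grip_force: 40.0
```

```bash
python3 -m jog '{"dp":[[0,3,0],[0,6,0],[0,8,0],[0,9,0],[0,10,0],[0,11,0],[0,11,0],[0,11,0]],"delta_rot":[[0,0,0],[0,0,0],[0,0,0],[0,0,0],[0,0,0],[0,0,0],[0,0,0],[0,0,0]],"gripper":[-1,-1,-1,-1,-1,-1,-1,-1]}'
```

```text
time: 18.65
position: [0.5681, 0.0931, 0.023]
tool_rot: [1.0, 0.002, -0.0, -0.0]
ft_force: [0.3, 1.1, -3.7]
grip_width: 0.0176
grip_force: 40.0
```

```bash
python3 -m jog '{"dp":[[0,0.5,0],[0,1,0],[0,1.5,0],[0,1.5,0],[0,1.5,0]],"delta_rot":[[0,0,0],[0,0,0],[0,0,0],[0,0,0],[0,0,0]],"gripper":[-1,-1,-1,-1,-1]}'
```

```text
time: 19.15
position: [0.5681, 0.0921, 0.0231]
tool_rot: [1.0, 0.002, 0.0, -0.0]
ft_force: [0.1, 4.5, -2.2]
grip_width: 0.0178
grip_force: 40.0
```

Contact with the board edge (4.5 N). A touch more, then down.

```bash
python3 -m jog '{"dp":[[0,0.5,0],[0,0.5,0.5],[0,0.5,1],[0,0.5,1.5],[0,0.5,1.8],[0,0.5,1.8]],"delta_rot":[[0,0,0],[0,0,0],[0,0,0],[0,0,0],[0,0,0],[0,0,0]],"gripper":[-1,-1,-1,-1,-1,-1]}'
```

```text
time: 19.75
position: [0.5682, 0.0921, 0.022]
tool_rot: [1.0, 0.001, 0.0, -0.001]
ft_force: [-1.0, 7.1, 2.3]
grip_width: 0.0178
grip_force: 40.0
```

```bash
python3 -m jog '{"dp":[[0,0,0],[0,0,0],[0,0,0],[0,0,0],[0,0,0],[0,0,-5],[0,0,-20],[0,0,-50],[0,0,-90],[0,0,-140],[0,0,-180],[0,0,-180]],"delta_rot":[[0,0,0],[0,0,0],[0,0,0],[0,0,0],[0,0,0],[0,0,0],[0,0,0],[0,0,0],[0,0,0],[0,0,0],[0,0,0],[0,0,0]],"gripper":[-0.4,-0.2,-0.2,-0.2,-0.2,-0.2,-0.2,-0.2,-0.2,-0.2,-0.2,-0.2]}'
python3 -m jog '{"dp":[[0,0,-20],[0,0,-40],[0,0,-40],[0,0,-40]],"delta_rot":[[0,0,0],[0,0,0],[0,0,0],[0,0,0]],"gripper":[1,1,1,1]}'
python3 - <<'E'
from h import *
import cv2,pickle
o=robot.get_obs(); print(o["time"],o["position"],o["tool_rot"])
pickle.dump({k:o[k] for k in ("position","tool_rot")},open("w4.pkl","wb"))
im=robot.camera("wrist")[:,:,::-1];cv2.imwrite("pics/w4.png",im)
cv2.imwrite("pics/w4b.png",cv2.resize(im,None,fx=1.42,fy=1.42,interpolation=2))
a=robot.camera("scene")[120:260,210:490,::-1]; cv2.imwrite("pics/s4.png",cv2.resize(a,None,fx=2.8,fy=2.8,interpolation=2))
E
```

```text
time: 20.95
position: [0.5725, 0.0911, 0.2091]
tool_rot: [1.0, 0.002, 0.008, 0.0]
ft_force: [1.2, -0.1, 0.1]
grip_width: 0.0347
grip_force: 0.0
time: 21.35
position: [0.5677, 0.0911, 0.2412]
tool_rot: [1.0, 0.002, 0.0, 0.0]
ft_force: [-0.3, -0.4, 0.2]
grip_width: 0.059
grip_force: 0.0
21.35 [0.5677178  0.09111379 0.24122713] [9.99998593e-01 1.67661717e-03 4.70119053e-05 3.24852453e-05]
```

View pics/w4b.png

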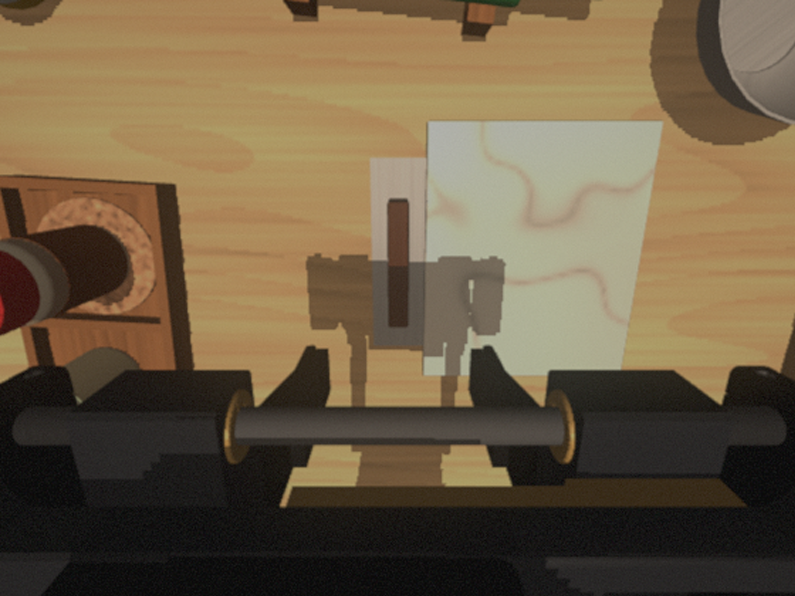

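View pics/s4.png

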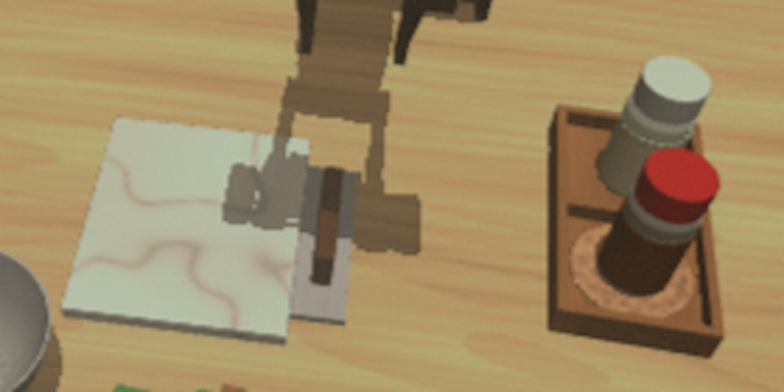

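The wrist picture shows the straightedge lying against the board's left side: strip 370–426 px, board edge 427→423 px. The scene picture shows the red jar upright on the mat (about 645,270) and the white jar in place. Next is a quick check of gap and angle.

Run:
```python
from h import *
import cv2,pickle
np.set_printoptions(precision=4,suppress=True)
o=pickle.load(open("w4.pkl","rb"))
g=cv2.cvtColor(cv2.imread("pics/w4.png"),6)
for l in cv2.createLineSegmentDetector().detect(g)[0][:,0]:
    if abs(l[3]-l[1])>30 and abs(l[2]-l[0])<8 and 250<l[0]<310 and max(l[1],l[3])<268:
        z=.008 if l[0]<268 else .05 if l[0]<292 else .016
        a=at("wrist",l[:2],z,o);b=at("wrist",l[2:],z,o);print(l,z,a,b,np.arctan((b-a)[1]/(b-a)[0]))
for n,u,v in [("s",370,158),("s",426,158),("s",369,347)]: print(n,at("wrist",(u/1.42,v/1.42),.008,o))
```

```text
[272.2067 183.1407 271.9344 145.6155] 0.05 [0.5733 0.1014] [0.6177 0.1015] 0.002205269311097127
[287.6617 140.6241 287.7129 183.124 ] 0.05 [0.6235 0.0833] [0.5734 0.0827] 0.011548299799743821
[301.4791  85.638  300.0133 181.8847] 0.016 [0.6858 0.0666] [0.5679 0.0657] 0.007515990902030608
[273.0576 228.1263 272.2868 186.8673] 0.05 [0.5155 0.1006] [0.5687 0.1013] 0.013436168552934823
[297.4438 169.3615 298.56   113.1088] 0.016 [0.5845 0.0694] [0.6543 0.0694] 0.0002014527333450001
[287.4049 189.3649 286.861  228.1248] 0.05 [0.5657 0.083 ] [0.5155 0.0832] -0.0036312951265884807
[299.0874 186.8717 298.4069 245.6283] 0.016 [0.5612 0.0667] [0.4765 0.0659] 0.010246121337903629
[259.9197 111.8644 260.7987 156.8716] 0.008 [0.6557 0.1176] [0.5995 0.1174] 0.003521834316963174
s [0.6564 0.1168]
s [0.6566 0.0672]
s [0.4747 0.1208]
```

Run:
```python
import cv2
g=cv2.cvtColor(cv2.imread("pics/w4.png"),6)
for r in (115,130,150,165,210,230,240): print(r,g[r,256:266].tolist(),g[r,293:306].tolist())
```

```text
115 [145, 148, 144, 145, 156, 162, 163, 163, 163, 163] [162, 162, 163, 163, 164, 161, 164, 138, 152, 174, 176, 175, 177]
130 [147, 149, 145, 147, 151, 159, 161, 159, 163, 160] [162, 162, 161, 162, 162, 159, 149, 146, 166, 176, 172, 172, 171]
150 [143, 146, 142, 144, 146, 155, 160, 162, 160, 161] [161, 160, 160, 160, 157, 155, 124, 133, 162, 167, 168, 166, 163]
165 [145, 148, 149, 150, 150, 153, 157, 158, 159, 158] [157, 157, 159, 158, 155, 154, 130, 152, 174, 174, 174, 175, 172]
210 [86, 87, 82, 86, 84, 84, 84, 85, 86, 85] [83, 84, 90, 86, 86, 77, 93, 106, 107, 106, 106, 107, 105]
230 [86, 85, 85, 86, 86, 83, 86, 86, 87, 83] [84, 86, 86, 86, 84, 88, 101, 106, 107, 109, 106, 106, 108]
240 [87, 93, 125, 117, 90, 87, 87, 86, 83, 82] [84, 83, 86, 85, 83, 93, 104, 106, 106, 107, 105, 107, 107]
```

The dark seam is only about 1 px wide (no more than about 1 mm) and even along its length, so the straightedge is flush and parallel.

```bash
python3 -c "
from rig import robot
print(robot.hand_in())"
```

```text
the job is handed in; nothing more can be done
None
```

I handed the job in after about 21 s of the 58 s: the red-lidded jar stands upright on the cork mat, and the straightedge lies flat along the board's side away from the roller, roughly centred with a gap of about 1 mm; the rig returned no verdict.

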